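Hold the book clamp open

TASK

The tool caddy is standing in the way on the bed of the wooden spring clamp: lift it off by its bar, keeping it upright, and hang it by that bar on both hooks of the steel stand. Then pull the clamp's spring jaw open by its blue handle until the black pointer is within the red band, and finish while still holding it there, so that I can slip the next book in: the jaw springs shut if you let go. Leave the other things on the table where they are.

Things in the scene. Friction and masses are not known exactly. Their poses are not given: they have to be found in the camera images.
- press: wooden spring clamp fixed to the table, left or right of the robot. Origin on the table, y left, z up; the jaw opens towards its -x. Bed x -200 to +100, y +-100, 30 mm high. Dark fence at x +80 to +102, 150 mm wide, top at 85 mm; behind it two spring housings (24 mm thick, at y +-40, z 58) up to x +182. White scale strip along the bed's edge at y -88
- jaw (a joint): how far the jaw is open, m: 0 shut against the fence, grows as it slides to clamp -x, hard stop 0.115. A spring pulls it shut: 3 N at 0, 0.8 N more per cm (8 to 11 N in the band), 0.5 N friction. Jaw: pale wooden block 28 (x) x 120 (y) mm, top 82 mm above the table; shut, its middle is at clamp x +64
- jaw_handle (a point): middle of the blue handle bar above the jaw: bar 14 x 14 mm in section and 92 mm long along clamp y, on two dark uprights 12 mm wide at +-40 mm; its middle is 124 mm above the table, 42 mm above the jaw's top (35 mm free under it). Axes as the clamp's; pinch it from above across its 14 mm
- jaw_pointer (a point): middle of the end of the black pointer (4 mm wide) that sticks out of the jaw at clamp y = -88, over the scale strip, and moves with the jaw; same clamp x as the handle
- band_mid (a point): centre of the top of the red band lying on the scale strip, 12 mm along clamp x, 22 mm across, 3 mm thick, the pointer passes over it; axes as the clamp's. It lies somewhere else on the scale each time and stays put
- band (a joint): where the red band's middle is on the scale, m, on the same scale as joint jaw: the pointer is at the band's middle when jaw equals band (between 0.065 and 0.095)
- caddy: open plywood tool caddy: box 70 (x) x 140 (y) x 60 mm, its few tools stick up at most 9 mm over the rim; 0.2 to 0.4 kg. Origin under its middle, z up. Two upright end boards (20 x 6 mm, at y +-66, up to 158 mm) carry a steel bar. It starts upright on the clamp's bed in front of the jaw, in its way to the band
- caddy_bar (a point): middle of the caddy's steel carrying bar: 8 mm diameter, lying along the caddy's y, 150 mm above its underside, free for 126 mm between the end boards; 86 mm free between the bar's underside and the rim. Pinch it at its middle from above across the bar
- stand: steel hook stand fixed on the other side from the clamp; origin on the table, z up. Base x -80 to +100, y +-85, 14 mm high; post at x +70. Two prongs 8 mm thick at y +-38 run level, axis 200 mm up, from a crossbar at x +70 to x -30, then turn up to tips at x -40 (top 222 mm up). Hooks open to its -x, roughly at the robot: the bar goes over the tips from there, then down
- hook_seat (a point): where the middle of the caddy's bar comes to rest when hung: midway between the prongs, stand x = 0, 208 mm above the table; axes as the stand's (bar along its y)
- book: a finished book block, bare cream boards and a brick-red spine strip, 130 x 180 x 40 mm, lying flat on the right; leave it alone. Origin at its underside
- jar: white glue jar 76 mm across, 95 mm high, a wooden brush handle lying across its lid; leave it alone. Origin at its underside
- tape: roll of brown tape, 90 mm across, 24 mm high, lying flat; leave it alone. Origin at its underside
- cup: empty green plastic cup, 72 mm across, 90 mm high; leave it alone. Origin at its underside
- tray: long open wooden tool tray 260 x 90 x 35 mm with three tools in it; leave it alone. Origin at its underside
- pen: yellow highlighter with a green end, 110 x 13 mm, lying on the table between clamp and stand; leave it alone. Origin at its underside
- brush: paste brush, 200 mm long, 42 mm wide, lying on the table between clamp and stand, long axis along its x; leave it alone

How it is judged:
On the way, in this order (a step that is already met when the one before it is completed fails the run):
1. the caddy hangs by its bar on both hooks, let go and still (contact force between caddy and stand above 1 N and contact force between caddy and the fingers below 0.1 N and contact force between caddy and press below 0.1 N and height (world z) of caddy above 0.035 m and angle between caddy's own z axis and vertical below 0.3 rad and linear speed of caddy below 0.05 m/s and x of caddy_bar in the frame of stand between -0.045 and 0.06 m and y of caddy_bar in the frame of stand between -0.03 and 0.03 m and z of caddy_bar in the frame of stand between 0.195 and 0.222 m), for 0.3 s.
2. the jaw is held with its pointer in the red band (x of jaw_pointer in the frame of band_mid between -0.006 and 0.006 m and velocity of joint jaw between -0.01 and 0.01 m/s and contact force between the fingers and press above 3 N and contact force between book and press below 0.1 N), for 0.3 s.
At the end, for the whole second after the job is handed in: The caddy hangs still and upright (within 0.3 rad) by its bar on both prongs, its middle within 30 mm of midway, untouched by the fingers, and the fingers hold the jaw (over 3 N) at rest with the pointer within 6 mm of the red band's middle; nothing else props it (all of step 1 and all of step 2); the arm keeps its last pose, push and grip.
It fails at once if the caddy is tipped (over 0.6 rad), its tools would fall out (angle between caddy's own z axis and vertical above 0.6 rad).
It fails at once if another thing on the table is shifted by more than 40 mm (distance of any of book, jar, tape, cup, tray, pen, brush from where it was at the start of the episode above 0.04 m).
It also fails if it takes over 64 s, if anything falls off the work surface, if the arm or the gripper's body presses on something with over 40 N, if the wrist force passes 120 N, or if a joint passes its speed limit or range.

ROBOT

A 7-joint arm with a two-finger parallel gripper is mounted at the origin on the work surface. World frame = base frame: x ahead of the robot, y to its left, z up, the work surface at z = 0. Lengths are in m, angles in rad, forces in N, time in s.
With the tool pointing down it reaches from about 0.425 to 0.925 m from the base axis. Payload 6.8 kg.
Tool frame: the origin (TCP) lies on the mounting face of the last link; the fingertips stand 173 mm ahead of it and the grasp point (between the pads) lies 155 mm ahead of it (robot.tip_extent is the distance from the TCP to the fingertips, in m); z points along the fingers, y is the line along which they close (so a half turn about z gives the same grasp; the last joint's range is limited). The gripper opens to 85 mm and grips with 20 to 120 N. Pads are 22 mm wide; open, the fingers measure 114 mm over their backs; the gripper's body (76 mm by 85 mm) begins 54 mm behind the grasp point. The pads swing forward as they close: fully open they stand 13 mm farther back than shut.
Start: joints at [-1.39, 0.477, 0.022, 1.555, -0.011, 1.109, -0.083], TCP at [0.192, 0.647, 0.405] pointing down, gripper open.
Joint ranges: [-2.96, 2.96], [-0.34, 2.1], [-1.41, 1.46], [0.24, 2.44], [-1.37, 4.51], [0.17, 1.92], [-2.96, 2.96]. Speed limits (rad/s): [2.39, 2.39, 3.14, 3.14, 3.14, 3.14, 3.14].

INTERFACE

Orientations are given as [roll, pitch, yaw] about the fixed x, y, z axes, in that order (R = Rz(yaw) Ry(pitch) Rx(roll)).
In Python, from bench import robot gives the robot as it stands. Calls block until the motion is done:
- robot.goto(position, orientation): joint-space move of the TCP to a pose.
- robot.move_linear(position, rotation=None, v=0.15, guard=None): straight line of the TCP; rotation=None keeps the orientation; v is the mean speed in m/s. With guard (N) it stops when the force on the tool has changed by that much, and returns True; else False.
- robot.goto_joints(angles): joint-space move.
- robot.gripper_to(opening): opening from 0.0 (shut) to 1.0 (fully open); the grip force is fixed at half the most; returns when the fingers have stopped.
- robot.wait(seconds).
- robot.ik(position, orientation): joint angles nearest the present ones, or None.
- robot.sense(): the state.
- robot.camera(name): name is "scene" or "top" or "wrist"; returns a dict with "color" (384x512x3 uint8, blue, green, red), "intrinsics" (3x3 intrinsics, pixels), "R" (3x3) and "t" (3): a world point X has camera coordinates R X + t; the wrist camera has in their place "tool_from_camera" (4x4, takes a point from camera to tool coordinates, whose origin is the TCP and whose axes are the flange's). Camera axes: x right, y down, z forward; pixel columns grow to the right and rows downward; lengths in m; the calibration is good to about 2 mm. A picture is of the moment at which its call begins: read the wrist's pose just before it. There is no depth.
A pose or a line that the arm cannot do raises robot.IKError and nothing moves.
- robot.sign_off(): hands the job in; it is judged then, once.
The state is a dict: "t": time; "q": joint angles; "joint_vel": joint speeds; "effort": joint torques, N m; "tcp_pos": TCP position; "eef_rot": TCP orientation; "contact_force": force on the tool from outside, world axes, zero at the start; "ft_torque": the same for the moment, N m; "width": opening from 0.0 (shut) to 1.0 (fully open); "grasp_force": force on a finger pad.
Only numpy, scipy, OpenCV 4.12 (cv2) and the standard library are available. Lean on these libraries where they do the work, as an engineer would, in place of code of your own. Each camera call takes 0.05 s, during which the arm holds its last target. There are 200 camera calls.

## Working session

There is one attempt and no reset: what is moved stays moved. The work goes in short steps, each a Python script; the robot and the scene stay as the last script left them, time stands still between calls to the robot, and variables do not carry over. Pictures are saved under pics/ and viewed, at most 10 in all, crops included, and the job is handed in when it is done.

```bash
mkdir -p pics; ls; python3 - <<'E'
from bench import robot
import cv2,numpy as np
for n in("scene","top"):
    c=robot.camera(n); cv2.imwrite(f"pics/{n}0.png",c["color"]); np.savez(f"{n}0.npz",**c)
    print(n,c["intrinsics"].tolist(),(-c["R"].T@c["t"]).round(3),c["R"].round(3).tolist())
s=robot.sense();print(s["t"],s["tcp_pos"],s["eef_rot"],s["width"])
E
```

```text
pics
scene [[498.4164307579362, 0.0, 249.48268865970408], [0.0, 498.4164307579362, 195.43993724813953], [0.0, 0.0, 1.0]] [ 1.257 -0.662  1.473] [[0.708, 0.706, -0.003], [0.568, -0.572, -0.592], [-0.42, 0.418, -0.806]]
top [[423.68766536340723, 0.0, 252.26759194902178], [0.0, 423.68766536340723, 184.13615981099574], [0.0, 0.0, 1.0]] [0.38  0.003 1.415] [[-0.008, -1.0, -0.005], [-0.987, 0.009, -0.162], [0.162, 0.004, -0.987]]
0.1 [0.19214204 0.64680903 0.40382531] [-3.13994318e+00  9.90368476e-05  2.85279747e+00] 1.0045371823058218
```

View pics/scene0.png

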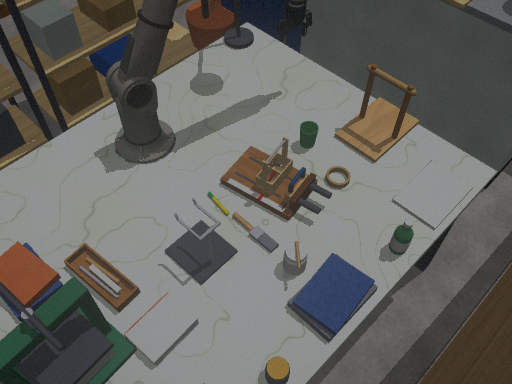

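View pics/top0.png

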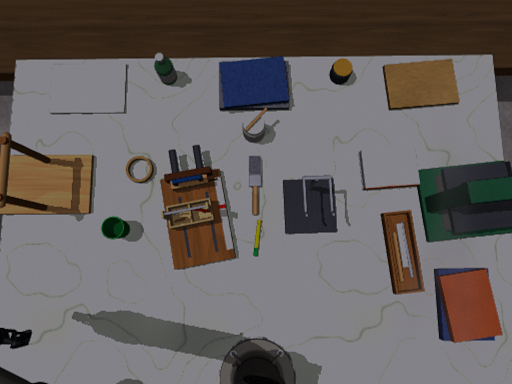

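```bash
python3 - <<'E'
import cv2,numpy as np
t=cv2.imread("pics/top0.png"); s=cv2.imread("pics/scene0.png")
f=lambda im,x,y,w,h,k:cv2.resize(im[y:y+h,x:x+w],None,fx=k,fy=k,interpolation=cv2.INTER_CUBIC)
g=lambda im:np.clip(255*(im/255.)**.6,0,255).astype('u1')
cv2.imwrite("pics/c1.png",g(np.hstack([f(t,150,140,90,130,4.5),f(t,275,165,85,130,4.5)])))
cv2.imwrite("pics/c2.png",g(np.vstack([f(s,210,130,130,90,3.3*2)])[:594,:800]))
E
```

```text
(no output)
```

View pics/c1.png

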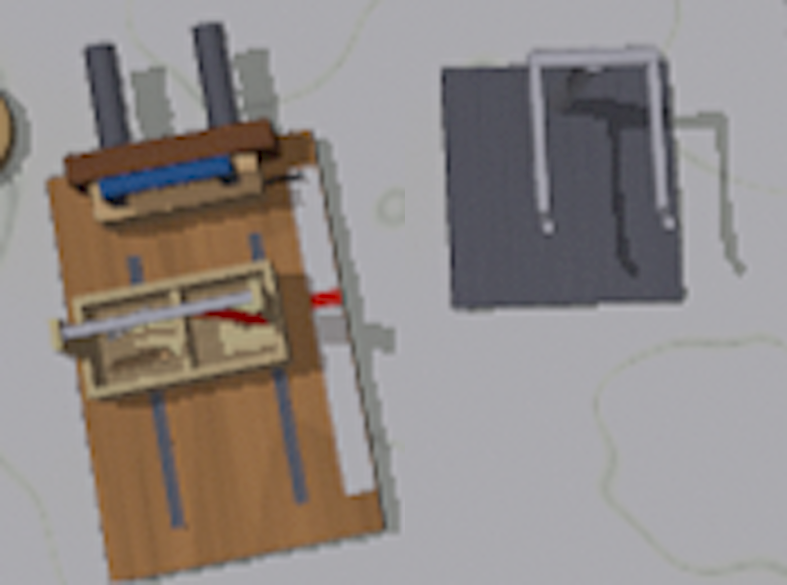

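```bash
cat > h.py <<'E'
import numpy as np
from scipy.optimize import least_squares
def cam(n): return np.load(n+"0.npz")
def proj(c,X):
    p=np.asarray(X)@c["R"].T+c["t"]; p=p@c["intrinsics"].T; return p[:,:2]/p[:,2:]
def back(c,uv,z):
    d=c["R"].T@np.linalg.solve(c["intrinsics"],[uv[0],uv[1],1]); o=-c["R"].T@c["t"]; return o+d*(z-o[2])/d[2]
def w(P,M):
    M=np.asarray(M,float); a=P[2]; R=np.array([[np.cos(a),-np.sin(a),0],[np.sin(a),np.cos(a),0],[0,0,1]])
    return M@R.T+[P[0],P[1],0]
def fit(c,M,uv,p0=(.5,0,0)):
    r=least_squares(lambda P:(proj(c,w(P,M))-uv).ravel(),p0,loss="soft_l1"); return r.x,r.fun.reshape(-1,2)
E
python3 - <<'E'
from h import *
np.set_printoptions(precision=4,suppress=True)
c=cam("top")
L=lambda p:np.array(p)/4.5+[150-.39,140-.39]
S=lambda p:(np.array(p)-[405,0])/4.5+[275-.39,165-.39]
P,r=fit(c,[[-.2,.1,.03],[-.2,-.1,.03],[.1,-.1,.03],[.1,.1,.03]][:3]+[[.08,.1,.03]],L([[112,580],[383,528],[315,130],[50,180]])); print("press",P,r.tolist())
# caddy bar ends inner
A=back(c,L([64,333]),.18);B=back(c,L([258,295]),.18); print("bar",A,B,(A+B)/2,np.linalg.norm(A-B), "yaw",np.arctan2(*( -(A-B)[0],(A-B)[1])))
# box rim (z .09)corners
rim=np.array([back(c,q,.09) for q in L([[75,297],[272,262],[288,358],[93,398]])]);print("rim",rim,rim.mean(0))
Q,r=fit(c,[[.1,.085,.014],[-.08,.085,.014],[-.08,-.085,.014],[-.04,.038,.222],[-.04,-.038,.222],[.07,.038,.204],[.07,-.038,.204]],S([[442,68],[452,308],[684,300],[547,227],[669,221],[535,58],[656,54]])); print("stand",Q,r.tolist())
b=back(c,L([327,299]),.033);
f=lambda X,P:(np.array([[np.cos(P[2]),np.sin(P[2])],[-np.sin(P[2]),np.cos(P[2])]])@(X[:2]-P[:2]))
print("band in press",b,f(b,P)); print("handle in press",f(back(c,L([168,176]),.131),P)); print("bar in press",f((A+B)/2,P), "rim",f(rim.mean(0),P))
print("seat",w(Q,[[0,0,.208]]),"handle",w(P,[[.064,0,.124]]))
E
```

```text
press [0.55   0.198  0.1694] [[-0.9036802290031858, -0.2925758690420821], [0.23017830789117966, 0.09595635393174007], [0.0366364809252957, -1.2644902903729474], [0.46980007254640554, 3.9477010640868]]
bar [0.4977 0.2667 0.18  ] [0.5214 0.1408 0.18  ] [0.5096 0.2037 0.18  ] 0.1281100095933569 yaw 0.1860646750742396
rim [[0.5315 0.2789 0.09  ]
 [0.5549 0.1412 0.09  ]
 [0.4875 0.1296 0.09  ]
 [0.461  0.2646 0.09  ]] [0.5087 0.2036 0.09  ]
stand [ 0.5277 -0.1816  0.0234] [[-0.12363981903217791, -0.4736177333311957], [0.031023301508184886, 0.09041171574202167], [0.15828829472587813, 0.20410440917248707], [0.22186104809952667, -0.2478990132065917], [0.06176724416906154, 0.21778694135934984], [0.14978910014463054, 0.04677240043611164], [-0.5682722373034608, 0.09338226805473937]]
band in press [0.5349 0.1069 0.033 ] [-0.0303 -0.0873]
handle in press [0.0604 0.0005]
bar in press [-0.0389  0.0125] rim [-0.0398  0.0125]
seat [[ 0.5277 -0.1816  0.208 ]] handle [[0.6131 0.2088 0.124 ]]
```

View pics/c2.png

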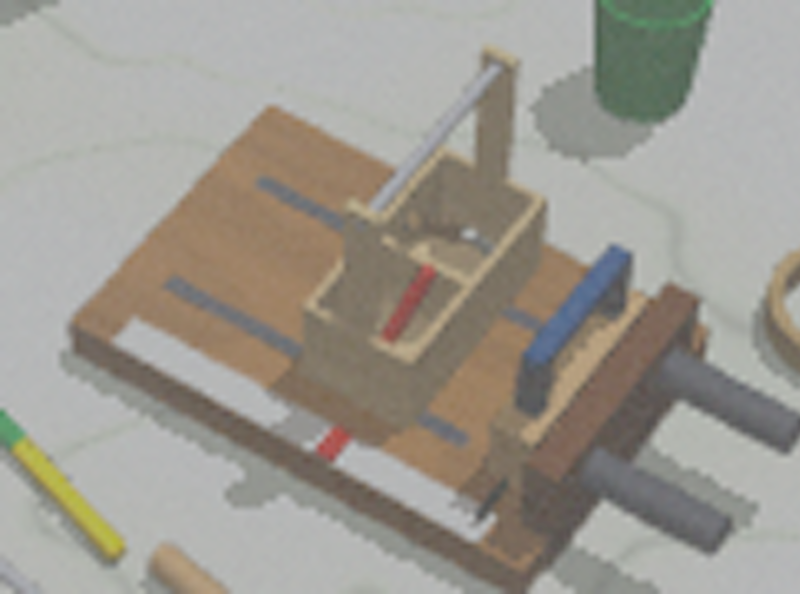

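```bash
python3 - <<'E'
from bench import robot
import cv2,numpy as np
for a in(np.pi/2,-np.pi/2):
    for p,y in(([.509,.204,.5],.175),([.509,.204,.335],.175),([.528,-.182,.363],.0234),([.528,-.182,.42],.0234),([.613,.209,.279],.175),([.5,.2,.279],.175)):
        q=robot.ik(p,[np.pi,0,y+a]); print(a,p,None if q is None else np.round(q,2))
print(robot.sense()["q"])
E
```

```text
1.5707963267948966 [0.509, 0.204, 0.5] [-0.93  0.19  0.52  1.77 -0.1   1.21 -0.21]
1.5707963267948966 [0.509, 0.204, 0.335] [-0.86  0.38  0.46  1.95 -0.22  0.86 -0.11]
1.5707963267948966 [0.528, -0.182, 0.363] [-0.48  0.47  0.93  1.92 -0.45  0.98  0.69]
1.5707963267948966 [0.528, -0.182, 0.42] [-0.51  0.38  0.95  1.86 -0.35  1.07  0.6 ]
1.5707963267948966 [0.613, 0.209, 0.279] [-0.76  0.61  0.47  1.75 -0.35  0.86  0.05]
1.5707963267948966 [0.5, 0.2, 0.279] [-0.83  0.44  0.43  2.01 -0.27  0.74 -0.07]
-1.5707963267948966 [0.509, 0.204, 0.5] [-0.5   0.19  0.    1.74 -0.    1.21  2.82]
-1.5707963267948966 [0.509, 0.204, 0.335] [-0.37  0.36 -0.15  1.92  0.07  0.87  2.76]
-1.5707963267948966 [0.528, -0.182, 0.363] [-0.65  0.68  1.28  1.93 -0.74  1.11 -2.18]
-1.5707963267948966 [0.528, -0.182, 0.42] [-0.68  0.57  1.29  1.87 -0.6   1.17 -2.3 ]
-1.5707963267948966 [0.613, 0.209, 0.279] [-0.27  0.58 -0.22  1.72  0.16  0.87  2.76]
-1.5707963267948966 [0.5, 0.2, 0.279] [-0.34  0.42 -0.2   1.98  0.12  0.75  2.71]
[-1.39012983  0.4777077   0.02235756  1.55636255 -0.01153118  1.10930283
 -0.08312154]
```

```bash
python3 - <<'E'
from bench import robot
import cv2,numpy as np
robot.goto([.52,.20,.5],[np.pi,0,.175+np.pi/2])
s=robot.sense(); c=robot.camera("wrist"); print(s["t"],s["tcp_pos"],s["eef_rot"],c["intrinsics"].tolist(),c["tool_from_camera"].round(4).tolist())
np.savez("wrist0.npz",tcp=s["tcp_pos"],rot=s["eef_rot"],**c); cv2.imwrite("pics/w0.png",np.clip(255*(cv2.resize(c["color"],(768,576),interpolation=cv2.INTER_CUBIC)/255.)**.7,0,255).astype('u1'))
E
```

```text
2.125 [0.51958346 0.20171534 0.49962145] [-3.14100152e+00 -5.04304964e-05  1.74888284e+00] [[298.1548141753249, 0.0, 252.54295178093415], [0.0, 298.1548141753249, 189.62107732279182], [0.0, 0.0, 1.0]] [[-0.0006, -0.9551, -0.2963, 0.0756], [1.0, -0.0004, -0.0007, 0.0004], [0.0005, -0.2963, 0.9551, 0.0305], [0.0, 0.0, 0.0, 1.0]]
```

View pics/w0.png

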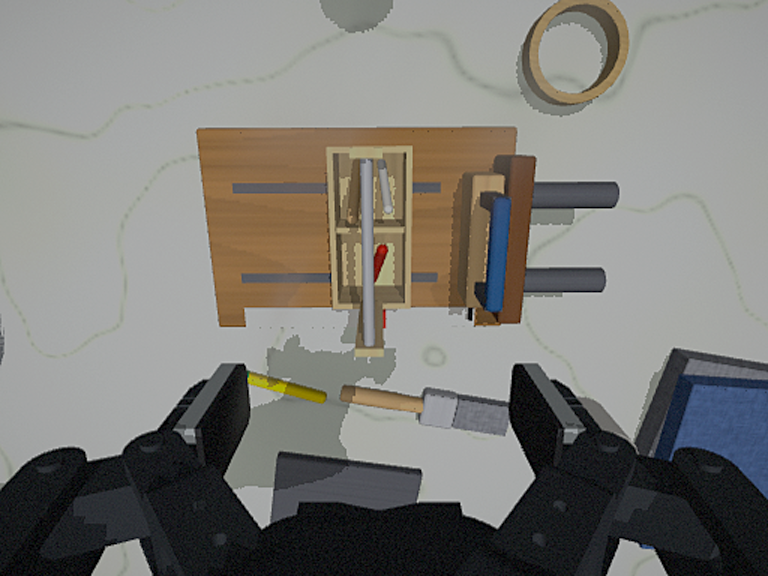

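```bash
cat >> h.py <<'E'
from scipy.spatial.transform import Rotation as Ro
def wcam(f):
    d=np.load(f); T=np.eye(4); T[:3,:3]=Ro.from_euler("xyz",d["rot"]).as_matrix(); T[:3,3]=d["tcp"]
    C=np.linalg.inv(T@d["tool_from_camera"]); return dict(R=C[:3,:3],t=C[:3,3],intrinsics=d["intrinsics"])
E
python3 - <<'E'
from h import *
np.set_printoptions(precision=4,suppress=True)
c=wcam("wrist0.npz"); W=lambda p:np.array(p)/1.5-.17
f=lambda X,P:(np.array([[np.cos(P[2]),np.sin(P[2])],[-np.sin(P[2]),np.cos(P[2])]])@(X[:2]-P[:2]))
P,r=fit(c,[[-.2,.1,.03],[-.2,-.1,.03],[.1,-.1,.03],[.1,.1,.03],[.064,.046,.131],[.064,-.046,.131]],W([[197,128],[217,327],[521,323],[517,127],[498,197],[496,312]])); print("press",P,r.tolist())
A=back(c,W([366,160]),.18);B=back(c,W([369,347]),.18); print("bar",A,B,(A+B)/2,np.linalg.norm(A-B),"yaw",np.arctan2(-(A-B)[0],(A-B)[1]))
R=np.array([back(c,q,.09) for q in W([[327,147],[413,147],[411,307],[331,307]])]);print(R,R.mean(0))
print("band",f(back(c,W([384,318]),.033),P),"handle",f(back(c,W([497,254.5]),.131),P),"bar",f((A+B)/2,P))
E
```

```text
press [0.5494 0.2001 0.185 ] [[-1.8445828047796908, -0.03461045559856757], [1.1555211429345889, 0.48065501907683483], [-12.686152370002276, 1.9276839889087114], [0.6372163018222068, -1.0796054499219707], [3.6860303870217876, -0.26326498679080146], [-0.682667511240993, 0.12065145821441092]]
bar [0.4997 0.2665 0.18  ] [0.5232 0.1412 0.18  ] [0.5114 0.2039 0.18  ] 0.1274905975609887 yaw 0.18552513581465682
[[0.4647 0.2679 0.09  ]
 [0.5333 0.2802 0.09  ]
 [0.5589 0.1448 0.09  ]
 [0.4879 0.132  0.09  ]] [0.5112 0.2062 0.09  ]
band [-0.0248 -0.089 ] handle [0.0623 0.0017] bar [-0.0367  0.0107]
```

```bash
python3 - <<'E'
from bench import robot
import numpy as np
o=[np.pi,0,.186+np.pi/2]
robot.goto([.5105,.204,.40],o)
print(robot.move_linear([.5105,.204,.335],v=.1,guard=8))
robot.gripper_to(0.0); s=robot.sense(); print(s["t"],s["width"],s["grasp_force"],s["contact_force"])
robot.move_linear([.5105,.204,.36],v=.05); s=robot.sense(); print(s["width"],s["grasp_force"],s["contact_force"])
robot.move_linear([.5105,.204,.45],v=.1); robot.wait(.3);s=robot.sense(); print(s["t"],s["width"],s["grasp_force"],s["contact_force"],s["tcp_pos"],s["eef_rot"])
E
```

```text
False
4.1667 0.0684531812638893 58.47997605800629 [0.56604419 0.51044112 0.60063697]
0.0689969372102657 58.38082551956177 [-0.22504041 -0.27922939 -3.29166872]
6.1667 0.07099974203717604 58.3816534280777 [-0.84742397  0.08993316 -3.49683164] [0.51044897 0.20398679 0.44962081] [-3.14096501e+00  3.85301310e-04  1.75676121e+00]
```

```bash
python3 - <<'E'
from bench import robot
from h import *
import cv2
Q=[.5277,-.1816,.0234]; r=[np.pi,0,Q[2]+np.pi/2]
T=lambda x,z:w(Q,[[x,0,z+.155]])[0]
robot.move_linear(T(-.105,.295),r,v=.15)
robot.move_linear(T(-.105,.249),v=.1); robot.wait(.2)
s=robot.sense(); c=robot.camera("wrist"); t=robot.camera("scene"); print(s["t"],s["tcp_pos"],s["contact_force"])
np.savez("wrist1.npz",tcp=s["tcp_pos"],rot=s["eef_rot"],**c)
im=np.vstack([cv2.resize(c["color"],(512,384))[:300],cv2.resize(t["color"][150:300,120:376],(512,300),interpolation=cv2.INTER_CUBIC)])
cv2.imwrite("pics/w1.png",np.clip(255*(im/255.)**.7,0,255).astype('u1'))
E
```

```text
9.775 [ 0.42298621 -0.18420405  0.40465607] [ 0.99006373 -0.97847933 -3.42084109]
```

View pics/w1.png

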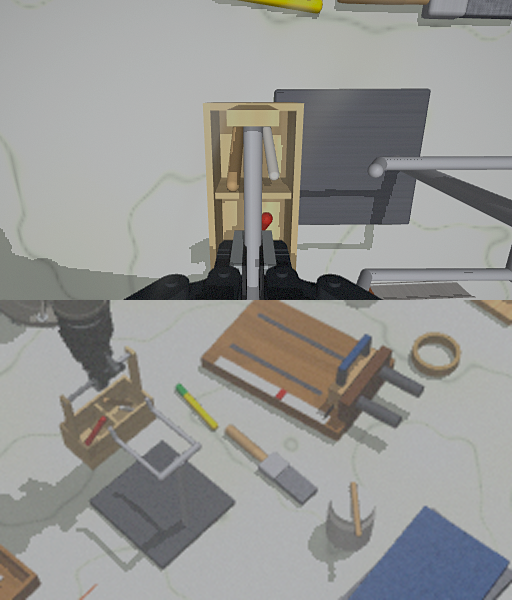

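The caddy is held upright with its bar square to the stand. The prong tips are at (376,169) and (365,279). I'll check them against the model, then insert, lower and release.

```bash
python3 - <<'E'
from h import *
c=wcam("wrist1.npz")
a=back(c,[376,169],.222);b=back(c,[365,279],.222);print(a,b,(a+b)/2,w([.5277,-.1816,.0234],[[-.04,.038,.222],[-.04,-.038,.222]]))
E
cat > ins.py <<'E'
from bench import robot
from h import *
import cv2
Q=[.5277,-.1816,.0234]
T=lambda x,z:w(Q,[[x,0,z+.155]])[0]
print(robot.move_linear(T(-.005,.249),v=.08,guard=8))
print(robot.move_linear(T(-.005,.217),v=.06,guard=8))
print(robot.move_linear(T(-.005,.206),v=.02,guard=3.5))
s=robot.sense(); print(s["t"],s["tcp_pos"],s["contact_force"])
E
```

```text
[ 0.48715259 -0.14296548  0.222     ] [ 0.49035126 -0.20936824  0.222     ] [ 0.48875192 -0.17616686  0.222     ] [[ 0.48682183 -0.14454632  0.222     ]
 [ 0.48860007 -0.22052551  0.222     ]]
```

```bash
cat >> ins.py <<'E'
z=s["tcp_pos"][2]-.155; print("bar z",z)
if abs(z-.208)<.006:
    robot.gripper_to(.35); robot.wait(.2); s=robot.sense(); print(s["t"],s["width"],s["contact_force"])
    robot.move_linear(T(-.005,.32),v=.12); robot.wait(.2)
    s=robot.sense(); c=robot.camera("wrist"); t=robot.camera("scene"); print(s["t"])
    im=np.vstack([cv2.resize(c["color"],(512,384))[:300],cv2.resize(t["color"][150:300,120:376],(512,300),interpolation=cv2.INTER_CUBIC)])
    cv2.imwrite("pics/w2.png",np.clip(255*(im/255.)**.7,0,255).astype('u1'))
E
python3 ins.py
```

```text
False
False
True
12.4417 [ 0.52276181 -0.18167416  0.3625899 ] [ 0.09266981 -0.02990232  3.81200297]
bar z 0.20758990361389154
13.0 0.3494256823461606 [ 0.06595753 -0.5537403   0.19561605]
14.2917
```

View pics/w2.png

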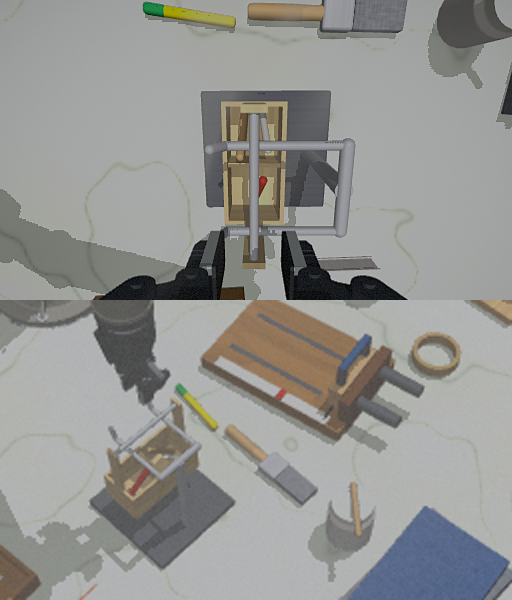

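The caddy hangs upright on both prongs, with the gripper clear. Next I'll take a closer look at the jaw, pointer and band.

```bash
python3 - <<'E'
from bench import robot
from h import *
import cv2
o=[np.pi,0,.182+np.pi/2]
robot.move_linear([.523,-.1817,.50],v=.2)
p=w([.5494,.2,.182],[[.02,.01,.42]])[0]
robot.goto([p[0],p[1],.5],o); robot.move_linear(p,v=.2); robot.wait(.2)
s=robot.sense(); c=robot.camera("wrist"); print(s["t"],s["tcp_pos"],s["eef_rot"])
np.savez("wrist2.npz",tcp=s["tcp_pos"],rot=s["eef_rot"],**c)
cv2.imwrite("pics/w3.png",np.clip(255*(cv2.resize(c["color"][60:260,120:386],None,fx=3,fy=3,interpolation=cv2.INTER_CUBIC)/255.)**.7,0,255).astype('u1'))
E
```

```text
16.8917 [0.56784428 0.21324239 0.42158471] [ 3.13901797e+00 -8.33999719e-04  1.75251858e+00]
```

View pics/w3.png

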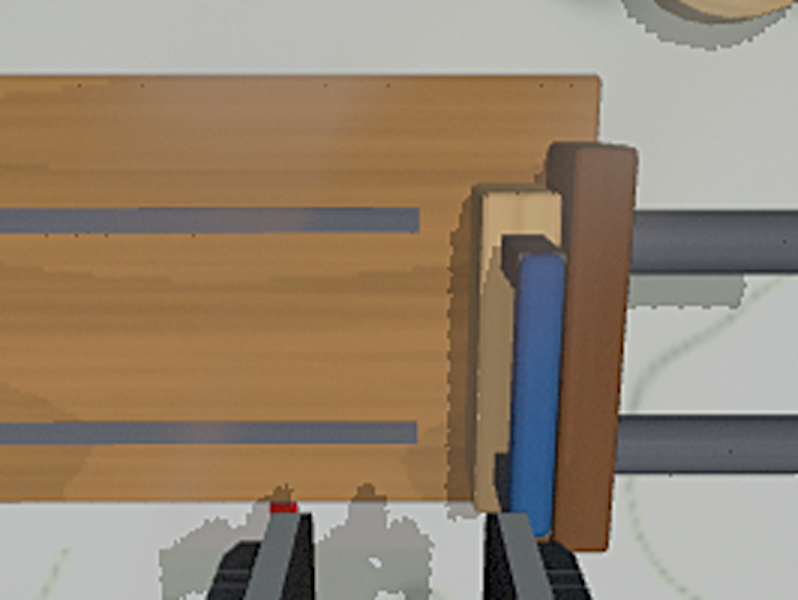

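```bash
python3 - <<'E'
from h import *
np.set_printoptions(precision=4,suppress=True)
c=wcam("wrist2.npz"); V=lambda p:np.array(p)/3-.33+[120,60]
H=[back(c,V(p),.131) for p in([542,256],[532,532])]; b=back(c,V([284,507]),.033)
s=[back(c,V(p),.03) for p in([2,220],[418,220],[2,433],[416,433])]
print("handle",H,(H[0]+H[1])/2,np.linalg.norm(H[0]-H[1]),"yaw",np.arctan2(-(H[0]-H[1])[0],(H[0]-H[1])[1]))
for i in(0,2): d=s[i+1]-s[i]; print("slotyaw",np.arctan2(d[1],d[0]))
e=back(c,V([0,499]),.03)-back(c,V([470,499]),.03); 
for y in(.175,.18,.185):
    u=np.array([np.cos(y),np.sin(y),0]); print(y,"band travel",((H[0]+H[1])/2-b)@u)
# from w0: band & pointer
c0=wcam("wrist0.npz"); W=lambda p:np.array(p)/1.5-.17
b0=back(c0,W([384,318]),.033); h0=back(c0,W([497,254.5]),.131); u=np.array([np.cos(.18),np.sin(.18),0]); print("w0",(h0-b0)@u,b0,b,h0, "pointer?",(back(c0,W([471,313]),.035)-b0)@u)
E
```

```text
handle [array([0.6033, 0.2563, 0.131 ]), array([0.6202, 0.1695, 0.131 ])] [0.6118 0.2129 0.131 ] 0.08844186202563004 yaw 0.19232543297590915
slotyaw 0.1809434737883098
slotyaw 0.18043676766830027
0.175 band travel 0.09158334081103672
0.18 band travel 0.09198685304408756
0.185 band travel 0.09238806561060325
w0 0.08659149532649502 [0.5414 0.108  0.033 ] [0.5357 0.1172 0.033 ] [0.6103 0.2132 0.131 ] pointer? 0.09014248908380677
```

```bash
python3 - <<'E'
from bench import robot
from h import *
import cv2
y=.181; u=np.array([np.cos(y),np.sin(y),0]); h=np.array([.611,.2125,.279])
robot.gripper_to(.6)
robot.move_linear(h+[0,0,.05],[np.pi,0,y+np.pi/2],v=.2)
print(robot.move_linear(h,v=.06,guard=8))
robot.gripper_to(0); s=robot.sense(); print(s["t"],s["width"],s["grasp_force"],s["contact_force"]@u,s["tcp_pos"])
p0=s["tcp_pos"]
p=h-.09*u
robot.move_linear(p,v=.04); robot.wait(.4)
s=robot.sense(); print(s["t"],s["width"],s["grasp_force"],s["contact_force"]@u,s["contact_force"],s["tcp_pos"],(p0-s["tcp_pos"])@u)
c=robot.camera("wrist");t=robot.camera("scene");T=robot.camera("top")
np.savez("top1.npz",**T)
f=lambda i,k:cv2.resize(i,None,fx=k,fy=k,interpolation=cv2.INTER_CUBIC)
A=f(t["color"][160:210,235:305],8)[:300];B=f(T["color"][180:240,190:250],6)
A=f(t["color"][165:215,225:300],5.3)[:265,:400]; B=f(T["color"][185:235,180:255],5.3)[:265,:400]
cv2.imwrite("pics/w4.png",np.clip(255*(np.hstack([np.vstack([A,B]),cv2.resize(c["color"],(396,297))[:265].repeat(2,0)[:530] if 0 else np.vstack([cv2.resize(c["color"],(396,297)),np.zeros((233,396,3),'u1')])[:A.shape[0]+B.shape[0]]])/255.)**.6,0,255).astype('u1'))
E
```

```text
False
19.35 0.14938995291495927 60.187363028526306 2.266918394515358 [0.61151539 0.21262919 0.27953161]
22.15 0.1539591652528575 59.783263206481934 10.214084089082172 [ 9.93439669  2.45522933 -1.53544847] [0.5235728  0.19649675 0.27947706] 0.08941003530365974
```

View pics/w4.png

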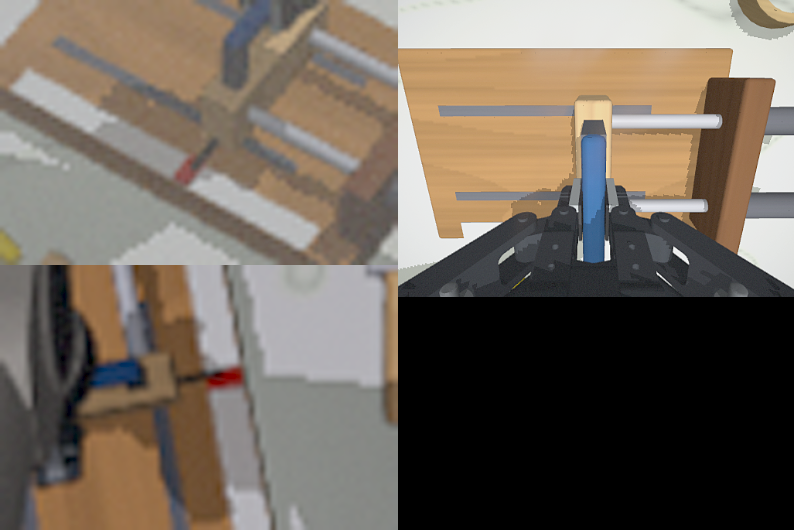

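```bash
python3 - <<'E'
from bench import robot
from h import *
import cv2
np.set_printoptions(precision=4,suppress=True)
u=np.array([np.cos(.181),np.sin(.181),0]);v=np.array([-u[1],u[0],0])
s=robot.sense();tcp=s["tcp_pos"]
P=np.array([.55,.2,0])
f=lambda X:np.array([(X-tcp)@u,(X-tcp)@v])
tiles=[]
for n in("scene","top"):
    c=robot.camera(n); im=c["color"].astype(int)
    b,g,r=im[...,0],im[...,1],im[...,2]
    X0=proj(c,[tcp*[1,1,0]-.088*v+[0,0,.033]])[0]
    yy,xx=np.mgrid[:384,:512]; near=np.hypot(xx-X0[0],yy-X0[1])<14
    R=near&(r>2*g)&(r>2*b)&(r>90)
    K=near&(im.max(2)<45)
    print(n,X0,R.sum(),K.sum(),"red",f(back(c,[xx[R].mean(),yy[R].mean()],.033)))
    for x,y in zip(xx[K],yy[K]):print("  k",x,y,f(back(c,[x,y],.042)))
    q=back(c,[xx[R].mean(),yy[R].mean()],.033)
    for x,y in zip(xx[R],yy[R]):print("  r",x,y,f(back(c,[x,y],.033)))
    x,y=X0.astype(int); tiles.append(cv2.resize(c["color"][y-16:y+16,x-16:x+16],(390,390),interpolation=cv2.INTER_NEAREST))
cv2.imwrite("pics/w5.png",np.clip(255*(np.hstack(tiles)/255.)**.6,0,255).astype('u1'))
E
```

```text
scene [260.9259 196.4635] 6 6 red [-0.0028 -0.0919]
  k 265 191 [ 0.0021 -0.0651]
  k 265 192 [ 0.0046 -0.0689]
  k 263 193 [ 0.0011 -0.0766]
  k 264 193 [ 0.0041 -0.0746]
  k 263 194 [ 0.0036 -0.0803]
  k 262 195 [ 0.0031 -0.086 ]
  r 260 195 [-0.0064 -0.0845]
  r 260 196 [-0.0039 -0.0882]
  r 259 197 [-0.0044 -0.0939]
  r 260 197 [-0.0014 -0.0918]
  r 259 198 [-0.0019 -0.0975]
  r 260 198 [ 0.0011 -0.0955]
top [221.3428 204.6939] 0 28 red [nan nan]
  k 209 200 [ 0.0216 -0.0516]
  k 212 203 [ 0.0101 -0.0595]
  k 212 204 [ 0.0068 -0.059 ]
  k 212 205 [ 0.0036 -0.0584]
  k 217 205 [ 0.0005 -0.0744]
  k 218 205 [-0.0001 -0.0776]
  k 219 205 [-0.0007 -0.0808]
  k 220 205 [-0.0013 -0.084 ]
  k 221 205 [-0.0019 -0.0872]
  k 213 206 [-0.0002 -0.061 ]
  k 214 206 [-0.0008 -0.0642]
  k 215 206 [-0.0015 -0.0674]
  k 216 206 [-0.0021 -0.0706]
  k 217 206 [-0.0027 -0.0738]
  k 218 206 [-0.0033 -0.077 ]
  k 213 207 [-0.0035 -0.0605]
  k 214 207 [-0.0041 -0.0637]
  k 213 208 [-0.0067 -0.0599]
  k 213 209 [-0.0099 -0.0593]
  k 211 210 [-0.0119 -0.0524]
  k 212 210 [-0.0125 -0.0556]
  k 209 211 [-0.0139 -0.0454]
  k 210 211 [-0.0145 -0.0486]
  k 211 211 [-0.0151 -0.0518]
  k 210 212 [-0.0177 -0.0481]
  k 211 212 [-0.0183 -0.0513]
  k 211 213 [-0.0215 -0.0507]
  k 211 214 [-0.0247 -0.0501]<stdin>:17: RuntimeWarning: Mean of empty slice.
  ret = ret.dtype.type(ret / rcount)
<stdin>:19: RuntimeWarning: Mean of empty slice.
```

View pics/w5.png

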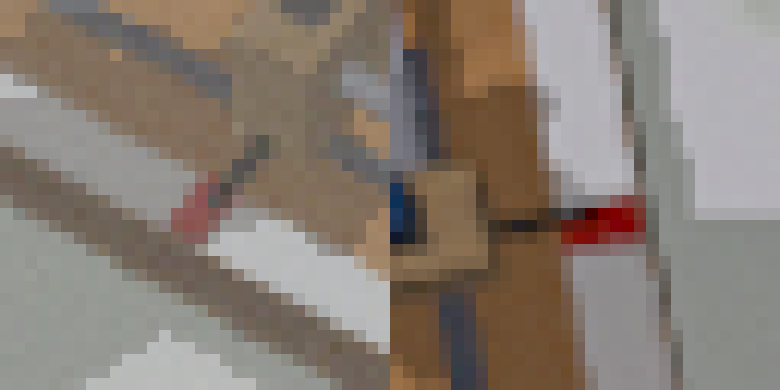

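```bash
python3 - <<'E'
from bench import robot
from h import *
np.set_printoptions(precision=4,suppress=True)
u=np.array([np.cos(.181),np.sin(.181),0]);v=np.array([-u[1],u[0],0])
h=np.array([.611,.2125,.279])
robot.move_linear(h-.0932*u,v=.01); robot.wait(.5)
s=robot.sense();tcp=s["tcp_pos"]; print(s["t"],tcp,s["contact_force"]@u,s["width"],s["joint_vel"])
f=lambda X:np.array([(X-tcp)@u,(X-tcp)@v])
for n in("scene","top"):
    c=robot.camera(n); im=c["color"].astype(float); b,g,r=im[...,0],im[...,1],im[...,2]
    X0=proj(c,[tcp*[1,1,0]-.088*v+[0,0,.033]])[0]; yy,xx=np.mgrid[:384,:512]; near=np.hypot(xx-X0[0],yy-X0[1])<9
    for nm,z,wt,lo,hi in(("red beyond tip",.033,np.clip(r-1.6*np.maximum(g,b),0,None),-.1,-.088),("dark",.042,np.clip(60-im.max(2),0,None),-.086,-.066),("red inner",.033,np.clip(r-1.6*np.maximum(g,b),0,None),-.088,-.077)):
        L=[(*f(back(c,[x,y],z)),k) for x,y,k in zip(xx[near],yy[near],wt[near]) if k>0]
        L=np.array([l for l in L if lo<l[1]<hi])
        if len(L): print(n,nm,len(L),"x mean",np.average(L[:,0],weights=L[:,2]),"range",L[:,0].min(),L[:,0].max())
E
```

```text
23.3667 [0.5204 0.1959 0.2795] 9.21548104665316 0.14956310924393534 [ 0.0015  0.001  -0.0014  0.0003 -0.0009  0.0001  0.0003]
scene red beyond tip 10 x mean 0.0012258603394622646 range -0.004110647913793532 0.007191539108638914
scene dark 7 x mean 0.0027320788108354203 range 0.0009005295178368411 0.0048087597357156795
scene red inner 2 x mean 0.005096030099304067 range 0.0022715364465589406 0.0052244161744288455
top red beyond tip 13 x mean -0.001543513723324924 range -0.006549175275386801 0.0038026367931576176
top dark 17 x mean -0.0016009872532425332 range -0.005934705392573645 0.003733167983195841
top red inner 11 x mean -0.0010292412555265472 range -0.006076173654956626 0.00427296065142307
```

```bash
python3 - <<'E'
from bench import robot
robot.wait(.5); s=robot.sense(); print(s["t"],s["tcp_pos"],s["grasp_force"]); print(robot.sign_off())
E
```

```text
23.9667 [0.5204349  0.19593467 0.27949108] 59.799267053604126
the job is handed in; nothing more can be done
None
```

The caddy hangs upright by its bar on both hooks, and the jaw is held open with its pointer about 1 to 2 mm from the red band's middle by my camera estimate (6 mm allowed); I handed the job in at about 24 s, and the sign-off gave no verdict.

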